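Walk a riser block up to the stop bar on a measuring machine's granite

TASK

On the granite table of the measuring machine, walk the long heavy riser block (the one with two round bores) forward to the steel stop bar without lifting it: push its ends from behind in turn, left end first (the left as seen from the robot), then right, then left again, each time until the pushed end is clearly ahead (about 3 cm) of the other. Then bring it up square and flush against the bar, all of its length within the bar's, and leave the other blocks alone.

Things in the scene. Friction and masses are not known exactly. Their poses are not given: they have to be found in the camera images.
- riser: The riser block: grey iron, 90 (x) by 180 (y) by 60 mm (z), hollow, about 1.6 kg, with two dark round bores side by side in its top. It is too wide to grip and slides on the granite under a push of some 5 to 20 N. Origin at the centre of its underside, z up, x towards the face that looks at the stop bar, y along its length to the left. Pushed level at an end it swings about a point some 40 mm on the other side of its middle, so that the far end stays roughly where it is.
- riser_left (a point): The left front upright edge of the riser, half-way up: 45 mm ahead (x), 90 mm left (y), 30 mm up (z) from the riser's origin.
- riser_right (a point): The right front upright edge of the riser, half-way up: 45 mm ahead (x), 90 mm right (-y), 30 mm up (z) from the riser's origin.
- bar: The stop bar: a straight steel bar bolted to the granite beyond the riser, 30 (x) by 270 (y) by 25 mm (z). Origin at the middle of its near face, the one that looks at the robot and the riser, on the granite; x away from the robot, square to that face; y along the bar to the left. At the start the riser stands 120 to 140 mm short of it, nearly parallel to it and roughly at its middle.
- short_block: Bystander: a short grey iron block, 70 by 70 by 60 mm, one round bore in its top, beside the riser. Origin at the centre of its underside. Leave it alone.
- vee_block: Bystander: a small steel V-block, 80 (x) by 60 (y) by 50 mm (z), a V groove along its top, beside the riser. Origin at the centre of its underside. Leave it alone.
There are look-alikes about, which are no part of the job. Of the things like the riser, leave any that is red; of the rest the larger one is meant.

How it is judged:
By the outcome, as a careful person would: the job done as asked, in the order asked, and still so for the second after the job is handed in, with the robot touching nothing.
It also fails if it takes over 67 s, if anything falls off the work surface, if the arm or the gripper's body presses on something with over 40 N, if the wrist force passes 120 N, or if a joint passes its speed limit or range.

ROBOT

A 6-joint arm with a two-finger parallel gripper is mounted at the origin on the work surface. World frame = base frame: x ahead of the robot, y to its left, z up, the work surface at z = 0. Lengths are in m, angles in rad, forces in N, time in s.
With the tool pointing down it reaches from about 0.35 to 0.85 m from the base axis. Payload 8.1 kg.
Tool frame: the origin (TCP) lies on the centre line of the jaws, within the pads' length; the fingertips stand 25 mm ahead of it and the grasp point (between the pads) lies 6 mm ahead of it; y points along the fingers, x is the direction in which the jaws open and shut, and the axes are right-handed (so a half turn about y gives the same grasp; the last joint's range is limited). The gripper opens to 93 mm and grips with 3 to 60 N. Pads are 15 mm wide; open, the fingers measure 128 mm over their backs; the gripper's body (75 mm by 188 mm) begins 65 mm behind the grasp point.
Start: joints at [1.22, 0.13, 1.488, -0, 1.523, -0.085], TCP at [0.158, 0.579, 0.244] pointing down, gripper open.
Joint ranges: [-2.96, 2.96], [-0.89, 2.26], [0.02, 2.5], [-1.34, 4.48], [0, 2.73], [-2.66, 2.66]. Speed limits (rad/s): [2.39, 2.39, 2.79, 3.14, 3.14, 3.14].

INTERFACE

Orientations are given as a unit quaternion [w, x, y, z].
In Python, from station import r, eyes, job gives the robot as it stands.
- The arm moves only by the tool send_rows, never from a script. Its argument "moves" is a list that holds one entry, the list of rows, each a list of 7 numbers: the shift along the world's x, y, z normalised to -1 to 1, where 1 is 2.5 cm, then the turn, a rotation vector about the world's x, y, z normalised to -1 to 1, where 1 is 30 degrees, then the opening, from -1 (shut) to 1 (fully open). In form: [[[dx, dy, dz, wx, wy, wz, claw], ...]]. A call has 1 to 10 rows; each row shifts and turns the commanded pose from where the row before left it; what a row does not reach is not made up. A row lasts 1/10 s, in which the tool goes at most 50 mm and 8.59 degrees, less where a joint would pass 70% of its speed; a pose out of reach is approached as far as the arm can. A call with a number of a shift or a turn outside -1 to 1 is refused whole. A call with a gripper value outside its range is refused whole. The fingers move at their own pace and stop on an object; "squeeze" is the grip in N (left out, the last holds). Time passes only in rows, so rows that do not move let the fingers close. It gives the time, the measured TCP pose, the force and the opening at its end, in the units of the state.
- r.sense(): the state, without advancing time (a new reading comes with each control period).
- eyes.camera(name): name is "scene" or "top" or "wrist"; returns a dict with "color" (480x640x3 uint8, red, green, blue), "mtx" (3x3 intrinsics, pixels), "R" (3x3) and "t" (3): a world point X has camera coordinates R X + t; the wrist camera has in their place "tool_from_camera" (4x4, takes a point from camera to tool coordinates, whose origin is the TCP and whose axes are the tool frame's). Camera axes: x right, y down, z forward; pixel columns grow to the right and rows downward; lengths in m; the calibration is good to about 2 mm. A picture is of the moment at which its call begins: read the wrist's pose just before it. There is no depth.
- job.hand_in(): hands the job in, once; it reports no verdict.
The state is a dict: "time": time; "q": joint angles; "joint_vel": joint speeds; "joint_efforts": joint torques, N m; "tool_pos": TCP position; "tool_rot": TCP orientation; "ft_force": force on the tool from outside, world axes, zero at the start; "moment": the same for the moment, N m; "width": finger opening in m.
Only numpy, scipy, OpenCV 4.12 (cv2) and the standard library are available. Lean on these libraries where they do the work, as an engineer would, in place of code of your own. Each camera call takes 0.05 s, during which the arm holds its last target. There are 200 camera calls.

## Working session

There is one attempt and no reset: what is moved stays moved. The work goes in short steps, Python scripts to look and compute and a tool call to move; the robot and the scene stay as the last step left them, time stands still between calls to the robot, and variables do not carry over. Pictures are saved under pics/ and viewed, about 8 in all and at most 12, crops included, and the job is handed in when it is done.

Besides the shell and the picture viewer there is one more tool, called after "Request:" as name(argument=value, ...), one argument or row to a line, values as JSON. send_rows: Moves the arm, as the interface text tells. Scaled input: -1 to 1 covers 2.5 cm each way for a shift and 30 degrees each way for a turn. Its arguments: {"type":"object","properties":{"moves":{"type":"array","items":{"type":"array","items":{"type":"array","items":{"type":"number","minimum":-1,"maximum":1}}}},"squeeze":{"type":"number"}},"required":["moves"]}

```bash
mkdir -p pics; ls; python3 - <<'E'
from station import r,eyes,job
import cv2,numpy as np
for n in("top","scene"):
    c=eyes.camera(n); cv2.imwrite(f"pics/{n}0.png",c["color"][:,:,::-1]); print(n,c["mtx"].round(1).tolist(),c["R"].round(3).tolist(),c["t"].round(3).tolist())
s=r.sense();print(s["tool_pos"],s["tool_rot"],s["time"],s["ft_force"],s["width"])
E
```

```text
pics
top [[448.3, 0.0, 324.5], [0.0, 448.3, 240.2], [0.0, 0.0, 1.0]] [[-0.071, -0.997, 0.006], [-0.976, 0.068, -0.206], [0.205, -0.02, -0.979]] [0.07, 0.499, 0.987]
scene [[446.5, 0.0, 317.2], [0.0, 446.5, 236.6], [0.0, 0.0, 1.0]] [[0.744, 0.668, -0.003], [0.567, -0.634, -0.526], [-0.353, 0.389, -0.851]] [-0.411, -0.225, 1.143]
[0.15742858 0.57848424 0.24269957] [-0.56151573  0.56215247  0.42885825 -0.42984333] 0.1 [ 0.5839669  -0.0698362  -0.50712628] 0.09294350283810479
```

View pics/top0.png

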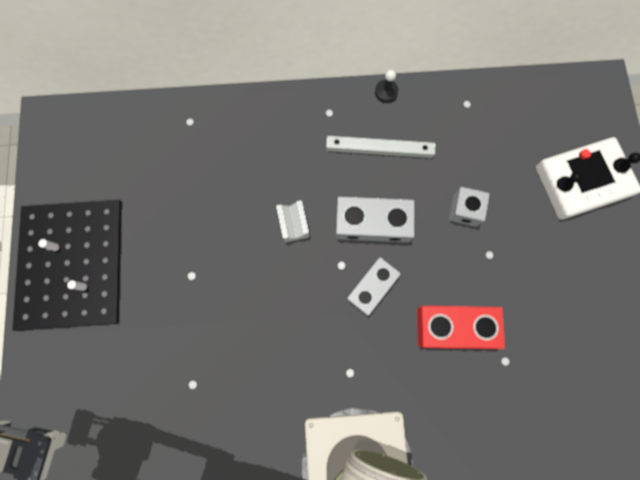

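View pics/scene0.png

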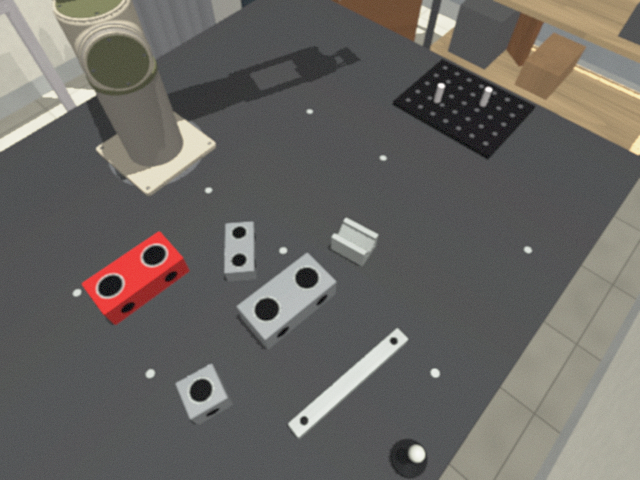

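The top view shows the riser at about (375,219), the bar at (380,147), the V-block at (293,222), the short block at (470,206), a small look-alike at (375,286) and the red one at (462,328).

```bash
cat > h.py <<'E'
from station import r,eyes,job
import cv2,numpy as np
def cast(c,px,z):
    px=np.atleast_2d(px).astype(float)
    d=np.c_[px,np.ones(len(px))]@np.linalg.inv(c["mtx"]).T@c["R"]; o=-c["R"].T@c["t"]
    return (o+d*((z-o[2])/d[:,2])[:,None])
def proj(c,X):
    p=(np.atleast_2d(X)@c["R"].T+c["t"])@c["mtx"].T; return p[:,:2]/p[:,2:]
def blobs(c,thr,close=0):
    m=(c["color"].min(2)>thr).astype(np.uint8)
    k,_=cv2.findContours(m,cv2.RETR_EXTERNAL,cv2.CHAIN_APPROX_NONE)
    return [x[:,0] for x in k if cv2.contourArea(x)>150]
def rect(c,k,z):
    (a,b,ang)=cv2.minAreaRect((cast(c,k,z)[:,:2]*1000).astype(np.float32))
    if b[0]>b[1]: b=b[::-1]; ang+=90   # short side along ang
    ang=(ang+45)%180-45
    return np.round(a,1),np.round(b,1),round(ang,2)
E
python3 - <<'E'
from h import *
for n in("top","scene"):
    c=eyes.camera(n);im=c["color"]
    if n=="top":
        print(im[198:245:3,360+14,0],im[218,330:345,0],im[135:160:2,380,0])
    for thr in(110,140):
        for k in blobs(c,thr):
            p=k.mean(0)
            if n=="top" and not(270<p[0]<500 and 130<p[1]<320):continue
            if n=="scene" and not(170<p[0]<420 and 210<p[1]<445):continue
            print(n,thr,p.round(),[rect(c,k,z) for z in(.06,.025)])
E
```

```text
[167 209 209 209 210 210 210 211 212 213 213 214 199 108  93  70] [ 97  97  98  98  97 102 139 187 213 218 218 218 220 217 189] [ 98 100 182 224 223 223 226 222 161 118  87  97  97]
top 110 [373. 286.] [(array([390. , -68.3]), array([ 64.3, 125.2]), 46.85), (array([393.5, -72.6]), array([ 66.6, 129.5]), 46.85)]
top 110 [292. 220.] [(array([554.3, 106.1]), array([66.3, 92.2]), 98.64), (array([563.4, 107.9]), array([68.6, 95.4]), 98.64)]
top 110 [375. 217.] [(array([549.4, -86.1]), array([ 96.3, 182.6]), -6.56), (array([558.4, -91. ]), array([ 99.6, 188.9]), -6.56)]
top 110 [470. 204.] [(array([ 564.7, -312.2]), array([79.3, 82.1]), -16.79), (array([ 574.2, -325. ]), array([82. , 84.9]), -16.79)]
top 110 [380. 145.] [(array([ 724.2, -115.3]), array([ 40.9, 265.1]), -7.96), (array([ 739.2, -121.3]), array([ 42.3, 274.3]), -7.96)]
top 140 [374. 286.] [(array([389.7, -68.4]), array([ 62. , 122.6]), 47.15), (array([393.2, -72.7]), array([ 64.1, 126.9]), 47.15)]
top 140 [292. 219.] [(array([554.8, 106.2]), array([63.1, 88.7]), 98.54), (array([564. , 107.9]), array([65.3, 91.8]), 98.54)]
top
[... 1150 characters left out ...]
 -315.5]), array([71.3, 72.5]), 72.42)]
scene 140 [348. 382.] [(array([ 746.4, -128.6]), array([ 30.2, 259.3]), -8.03), (array([ 742.4, -120.4]), array([ 31.5, 270.7]), -8.03)]
scene 140 [286. 295.] [(array([550.3, -85.7]), array([ 89.3, 178.5]), -6.56), (array([537.7, -75.7]), array([ 93.2, 186.3]), -6.56)]
scene 140 [353. 239.] [(array([568.3,  95. ]), array([43.8, 85.7]), 98.47), (array([556.4, 113. ]), array([45.8, 89.4]), 98.47)]
scene 140 [239. 247.] [(array([402.2, -75.3]), array([ 59.2, 118.9]), 46.33), (array([383. , -64.8]), array([ 61.8, 124.1]), 46.33)]
scene 140 [360. 228.] [(array([560.5, 127. ]), array([14.4, 80. ]), 98.61), (array([548.3, 146.4]), array([15. , 83.6]), 98.61)]
```

```bash
python3 - <<'E'
from h import *
from scipy.spatial.transform import Rotation as R
s=r.sense();q=s["tool_rot"];M=R.from_quat(q,scalar_first=True).as_matrix();print(M.round(3))
for yaw in(-8,172):
    a=np.radians(yaw); # jaw axis along bar y
    T=np.c_[[-np.sin(a),np.cos(a),0],[0,0,-1],[0,0,0]]
    T[:,2]=np.cross(T[:,0],T[:,1]); print(yaw,np.degrees(R.from_matrix(T@M.T).as_rotvec()).round(1))
E
```

```text
[[ 0.263 -0.    -0.965]
 [ 0.965 -0.001  0.263]
 [-0.001 -1.     0.   ]]
-8 [ 0.1 -0.   7.2]
172 [-0.000e+00 -1.000e-01 -1.728e+02]
```

Request:
send_rows(
  moves=[
    [[0.5, -0.94, 0, 0, 0, 0.24, -1], [0.5, -0.94, 0, 0, 0, 0, -1], [0.5, -0.94, 0, 0, 0, 0, -1], [0.5, -0.94, 0, 0, 0, 0, -1], [0.5, -0.94, 0, 0, 0, 0, -1], [0.5, -0.94, 0, 0, 0, 0, -1], [0.5, -0.94, 0, 0, 0, 0, -1], [0.5, -0.94, 0, 0, 0, 0, -1], [0.5, -0.94, 0, 0, 0, 0, -1], [0.5, -0.94, 0, 0, 0, 0, -1]],
  ],
)

```text
time: 1.2
tool_pos: [0.2829, 0.3429, 0.2435]
tool_rot: [-0.534, 0.534, 0.464, -0.464]
ft_force: [-0.2, 0.4, 0.6]
width: 0.0175
```

Request:
send_rows(
  moves=[
    [[0.5, -0.94, 0, 0, 0, 0, -1], [0.5, -0.94, 0, 0, 0, 0, -1], [0.5, -0.94, 0, 0, 0, 0, -1], [0.5, -0.94, 0, 0, 0, 0, -1], [0.5, -0.94, 0, 0, 0, 0, -1], [0.5, -0.94, 0, 0, 0, 0, -1], [0.5, -0.94, 0, 0, 0, 0, -1], [0.5, -0.94, 0, 0, 0, 0, -1], [0.5, -0.94, 0, 0, 0, 0, -1], [0.5, -0.94, 0, 0, 0, 0, -1]],
  ],
)

```text
time: 2.2
tool_pos: [0.4079, 0.1079, 0.2436]
tool_rot: [-0.534, 0.534, 0.464, -0.464]
ft_force: [0.1, 0.1, -0.7]
width: 0.0004
```

Request:
send_rows(
  moves=[
    [[0.5, -0.94, 0, 0, 0, 0, -1], [0.5, -0.94, 0, 0, 0, 0, -1], [0.5, -0.94, 0, 0, 0, 0, -1], [0.5, -0.94, 0, 0, 0, 0, -1], [0.5, -0.94, 0, 0, 0, 0, -1], [0, 0, 0, 0, 0, 0, -1]],
  ],
)

```text
time: 2.8
tool_pos: [0.4708, -0.0108, 0.2433]
tool_rot: [-0.534, 0.535, 0.463, -0.463]
ft_force: [-0.7, 1.1, -0.1]
width: 0.0007
```

Request:
send_rows(
  moves=[
    [[0, 0, -0.9, 0, 0, 0, -1], [0, 0, -0.9, 0, 0, 0, -1], [0, 0, -0.9, 0, 0, 0, -1], [0, 0, -0.9, 0, 0, 0, -1], [0, 0, -0.9, 0, 0, 0, -1], [0, 0, -0.9, 0, 0, 0, -1], [0, 0, -0.9, 0, 0, 0, -1], [0, 0, -0.9, 0, 0, 0, -1], [0, 0, -0.9, 0, 0, 0, -1], [0, 0, 0, 0, 0, 0, -1]],
  ],
)

```text
time: 3.8
tool_pos: [0.4669, -0.0075, 0.038]
tool_rot: [0.535, -0.532, -0.462, 0.465]
ft_force: [-1.6, 0.2, 0.1]
width: 0.0006
```

Request:
send_rows(
  moves=[
    [[0.2, -0.03, 0, 0, 0, 0, -1], [0.2, -0.03, 0, 0, 0, 0, -1], [0.2, -0.03, 0, 0, 0, 0, -1], [0.2, -0.03, 0, 0, 0, 0, -1], [0.2, -0.03, 0, 0, 0, 0, -1], [0.2, -0.03, 0, 0, 0, 0, -1], [0.2, -0.03, 0, 0, 0, 0, -1], [0.2, -0.03, 0, 0, 0, 0, -1], [0.2, -0.03, 0, 0, 0, 0, -1]],
  ],
)

```text
time: 4.7
tool_pos: [0.5135, -0.0145, 0.0405]
tool_rot: [0.535, -0.532, -0.463, 0.465]
ft_force: [-9.9, 5.5, 8.1]
width: 0.0004
```

```bash
cat >> h.py <<'E'
A=np.radians(-8.02); BX=np.array([np.cos(A),np.sin(A)]); BY=np.array([-np.sin(A),np.cos(A)]); B0=np.array([727.5,-118.5])
def look(n="scene",save=None):
    c=eyes.camera(n); im=c["color"]
    if save: cv2.imwrite(save,im[:,:,::-1])
    for k in blobs(c,130):
        a,b,g=rect(c,k,.06)
        if 500<a[0]<720 and -190<a[1]<20 and 150<b[1]<230:
            g0=np.radians(g); u=np.array([np.cos(g0),np.sin(g0)]); v=np.array([-u[1],u[0]])
            for nm,p in(("L",a+45*u+90*v),("R",a+45*u-90*v),("C",a)):
                print(nm,"gap %.1f lat %.1f"%((B0-p)@BX,(p-B0)@BY),end="; ")
            print("centre",a,"size",b,"yaw",g,"rel",round(g+8.02,2), "rear at TCP side: L",(a-45*u+68*v).round(),"R",(a-45*u-68*v).round())
    s=r.sense();print("tcp",s["tool_pos"].round(4),"F",s["ft_force"].round(1),"t",s["time"])
E
python3 -c "
from h import *
look(save='pics/s1.png');look('top')"
```

```text
L gap 124.6 lat 93.9; R gap 132.9 lat -86.0; C gap 173.7 lat 6.0; centre [556.3 -88.3] size [ 89.4 178.8] yaw -10.66 rel -2.64 rear at TCP side: L [525. -13.] R [ 499. -147.]
tcp [ 0.5144 -0.0147  0.0406] F [-4.2  2.2  0.1] t 4.75
tcp [ 0.5144 -0.0148  0.0405] F [-3.2  2.3  1.6] t 4.8
```

Request:
send_rows(
  moves=[
    [[0.2, -0.03, 0, 0, 0, 0, -1], [0.2, -0.03, 0, 0, 0, 0, -1], [0.2, -0.03, 0, 0, 0, 0, -1], [0.2, -0.03, 0, 0, 0, 0, -1]],
  ],
)

```text
time: 5.2
tool_pos: [0.5336, -0.0175, 0.0403]
tool_rot: [0.535, -0.532, -0.463, 0.465]
ft_force: [-7.2, 4.1, 2.9]
width: 0.0006
```

```bash
python3 -c "
from h import *
look(save='pics/s2.png')"
```

```text
L gap 98.1 lat 81.0; R gap 131.6 lat -95.9; C gap 159.1 lat 0.9; centre [570.1 -95.4] size [ 88.9 179.3] yaw -18.74 rel -10.72 rear at TCP side: L [549. -17.] R [ 506. -145.]
tcp [ 0.5346 -0.0178  0.0405] F [-3.2  3.5 -1.1] t 5.25
```

Request:
send_rows(
  moves=[
    [[-0.8, 0, 0, 0, 0, 0, -1], [0, 0, 1, 0, 0, 0, -1], [0, 0, 1, 0, 0, 0, -1], [0, 0, 1, 0, 0, 0, -1], [-0.32, -0.85, 0, 0, 0, 0, -1], [-0.32, -0.85, 0, 0, 0, 0, -1], [-0.32, -0.85, 0, 0, 0, 0, -1], [-0.32, -0.85, 0, 0, 0, 0, -1], [-0.32, -0.85, 0, 0, 0, 0, -1], [-0.32, -0.85, 0, 0, 0, 0, -1]],
  ],
)

```text
time: 6.25
tool_pos: [0.4669, -0.1468, 0.1163]
tool_rot: [-0.534, 0.534, 0.464, -0.464]
ft_force: [0.6, -0.0, 0.4]
width: 0.0004
```

Request:
send_rows(
  moves=[
    [[0, 0, 0, 0, 0, 0, -1], [0, 0, -1, 0, 0, 0, -1], [0, 0, -1, 0, 0, 0, -1], [0, 0, -1, 0, 0, 0, -1], [0, 0, 0, 0, 0, 0, -1]],
  ],
)

```text
time: 6.75
tool_pos: [0.4645, -0.1441, 0.0376]
tool_rot: [0.536, -0.532, -0.463, 0.465]
ft_force: [0.2, 0.1, -0.6]
width: 0.0002
```

Request:
send_rows(
  moves=[
    [[0.2, -0.03, 0, 0, 0, 0, -1], [0.2, -0.03, 0, 0, 0, 0, -1], [0.2, -0.03, 0, 0, 0, 0, -1], [0.2, -0.03, 0, 0, 0, 0, -1], [0.2, -0.03, 0, 0, 0, 0, -1], [0.2, -0.03, 0, 0, 0, 0, -1], [0.2, -0.03, 0, 0, 0, 0, -1], [0.2, -0.03, 0, 0, 0, 0, -1], [0.2, -0.03, 0, 0, 0, 0, -1], [0.2, -0.03, 0, 0, 0, 0, -1]],
  ],
)

```text
time: 7.75
tool_pos: [0.5162, -0.1537, 0.0407]
tool_rot: [0.534, -0.533, -0.463, 0.464]
ft_force: [-5.2, -3.4, 0.2]
width: 0.0005
```

```bash
python3 -c "
from h import *
look(save='pics/s3.png')"
```

```text
L gap 104.5 lat 95.5; R gap 106.8 lat -84.5; C gap 150.6 lat 6.0; centre [579.2 -91.5] size [ 93.7 178.8] yaw -8.74 rel -0.72 rear at TCP side: L [545. -17.] R [ 524. -152.]
tcp [ 0.5171 -0.1537  0.0409] F [-2.9 -1.3 -0.7] t 7.8
```

View pics/s3.png

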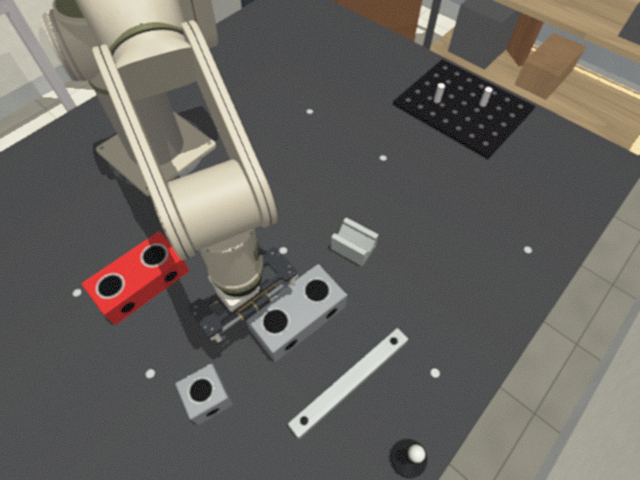

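The gripper at (240,300) is pushing the riser's right end; the riser at (298,310) is back near parallel, and the others are untouched.

Request:
send_rows(
  moves=[
    [[0.2, -0.03, 0, 0, 0, 0, -1], [0.2, -0.03, 0, 0, 0, 0, -1], [0.2, -0.03, 0, 0, 0, 0, -1], [0.2, -0.03, 0, 0, 0, 0, -1]],
  ],
)

```text
time: 8.2
tool_pos: [0.536, -0.1566, 0.0407]
tool_rot: [0.534, -0.533, -0.463, 0.465]
ft_force: [-6.6, -1.6, 3.0]
width: 0.0005
```

```bash
python3 -c "
from h import *
look(save='pics/s4.png')"
```

```text
L gap 102.0 lat 105.4; R gap 80.7 lat -73.3; C gap 136.0 lat 10.7; centre [594.3 -88.9] size [ 88.9 178.6] yaw -1.25 rel 6.77 rear at TCP side: L [551. -20.] R [ 548. -156.]
tcp [ 0.5369 -0.1567  0.0409] F [-2.5 -2.4 -1.7] t 8.25
```

Request:
send_rows(
  moves=[
    [[0.2, -0.03, 0, 0, 0, 0, -1], [0.2, -0.03, 0, 0, 0, 0, -1]],
  ],
)

```text
time: 8.45
tool_pos: [0.5461, -0.158, 0.0407]
tool_rot: [0.534, -0.533, -0.463, 0.464]
ft_force: [-6.5, -1.6, 1.3]
width: 0.0003
```

```bash
python3 -c "
from h import *
look(save='pics/s5.png')"
```

```text
L gap 102.2 lat 109.9; R gap 69.1 lat -67.0; C gap 129.9 lat 13.2; centre [600.7 -87.3] size [ 88.7 178.7] yaw 2.57 rel 10.59 rear at TCP side: L [553. -21.] R [ 559. -157.]
tcp [ 0.547  -0.1581  0.0409] F [-3.2 -2.  -2.2] t 8.5
```

Request:
send_rows(
  moves=[
    [[-0.8, 0, 0, 0, 0, 0, -1], [0, 0, 1, 0, 0, 0, -1], [0, 0, 1, 0, 0, 0, -1], [0, 0, 1, 0, 0, 0, -1], [-0.08, 0.94, 0, 0, 0, 0, -1], [-0.08, 0.94, 0, 0, 0, 0, -1], [-0.08, 0.94, 0, 0, 0, 0, -1], [-0.08, 0.94, 0, 0, 0, 0, -1], [-0.08, 0.94, 0, 0, 0, 0, -1], [-0.08, 0.94, 0, 0, 0, 0, -1]],
  ],
)

```text
time: 9.5
tool_pos: [0.5154, -0.0157, 0.1166]
tool_rot: [-0.534, 0.534, 0.464, -0.463]
ft_force: [0.4, -0.0, -0.0]
width: 0.0007
```

Request:
send_rows(
  moves=[
    [[0, 0, 0, 0, 0, 0, -1], [0, 0, -1, 0, 0, 0, -1], [0, 0, -1, 0, 0, 0, -1], [0, 0, -1, 0, 0, 0, -1], [0, 0, 0, 0, 0, 0, -1]],
  ],
)

```text
time: 10.0
tool_pos: [0.5124, -0.017, 0.0378]
tool_rot: [0.535, -0.532, -0.462, 0.465]
ft_force: [-1.0, -0.2, -0.0]
width: 0.0006
```

Request:
send_rows(
  moves=[
    [[0.2, -0.03, 0, 0, 0, 0, -1], [0.2, -0.03, 0, 0, 0, 0, -1], [0.2, -0.03, 0, 0, 0, 0, -1], [0.2, -0.03, 0, 0, 0, 0, -1], [0.2, -0.03, 0, 0, 0, 0, -1], [0.2, -0.03, 0, 0, 0, 0, -1], [0.2, -0.03, 0, 0, 0, 0, -1], [0.2, -0.03, 0, 0, 0, 0, -1], [0.2, -0.03, 0, 0, 0, 0, -1], [0.2, -0.03, 0, 0, 0, 0, -1]],
  ],
)

```text
time: 11.0
tool_pos: [0.564, -0.0234, 0.0404]
tool_rot: [0.535, -0.532, -0.463, 0.464]
ft_force: [-4.7, 3.8, 1.2]
width: 0.0004
```

```bash
python3 -c "
from h import *
look(save='pics/s6.png')"
```

```text
L gap 77.8 lat 99.5; R gap 71.4 lat -80.4; C gap 119.6 lat 8.0; centre [610.2 -93.9] size [ 93.1 178.5] yaw -6.0 rel 2.02 rear at TCP side: L [573. -22.] R [ 558. -157.]
tcp [ 0.5649 -0.0237  0.0406] F [-3.6  1.4 -1. ] t 11.05
```

Request:
send_rows(
  moves=[
    [[0.2, -0.03, 0, 0, 0, 0, -1], [0.2, -0.03, 0, 0, 0, 0, -1], [0.2, -0.03, 0, 0, 0, 0, -1], [0.2, -0.03, 0, 0, 0, 0, -1], [0.2, -0.03, 0, 0, 0, 0, -1], [0.2, -0.03, 0, 0, 0, 0, -1]],
  ],
)

```text
time: 11.65
tool_pos: [0.5939, -0.028, 0.0404]
tool_rot: [0.535, -0.533, -0.463, 0.464]
ft_force: [-6.4, 3.0, 1.1]
width: 0.0005
```

```bash
python3 -c "
from h import *
look(save='pics/s7.png')"
```

```text
L gap 40.0 lat 83.0; R gap 67.2 lat -95.0; C gap 98.1 lat 0.8; centre [ 630.5 -104. ] size [ 89.7 178.9] yaw -16.73 rel -8.71 rear at TCP side: L [607. -26.] R [ 568. -156.]
tcp [ 0.5947 -0.0283  0.0406] F [-3.8  2.7 -2.3] t 11.7
```

Request:
send_rows(
  moves=[
    [[0.2, -0.03, 0, 0, 0, 0, -1]],
  ],
)

```text
time: 11.8
tool_pos: [0.5986, -0.0288, 0.0405]
tool_rot: [0.535, -0.533, -0.463, 0.465]
ft_force: [-6.8, 4.4, 1.9]
width: 0.0007
```

```bash
python3 -c "
from h import *
look(save='pics/s8.png')"
```

```text
L gap 35.0 lat 80.2; R gap 67.7 lat -96.8; C gap 95.6 lat -0.1; centre [ 632.8 -105.3] size [ 90.3 178.9] yaw -18.47 rel -10.45 rear at TCP side: L [612. -27.] R [ 569. -156.]
tcp [ 0.5997 -0.0291  0.0407] F [-2.8  2.4 -1.4] t 11.85
```

Request:
send_rows(
  moves=[
    [[-0.8, 0, 0, 0, 0, 0, -1], [0, 0, 1, 0, 0, 0, -1], [0, 0, 1, 0, 0, 0, -1], [0, 0, 1, 0, 0, 0, -1], [-0.33, -0.83, 0, 0, 0, 0, -1], [-0.33, -0.83, 0, 0, 0, 0, -1], [-0.33, -0.83, 0, 0, 0, 0, -1], [-0.33, -0.83, 0, 0, 0, 0, -1], [-0.33, -0.83, 0, 0, 0, 0, -1], [-0.33, -0.83, 0, 0, 0, 0, -1]],
  ],
)

```text
time: 12.85
tool_pos: [0.5306, -0.1553, 0.1166]
tool_rot: [-0.533, 0.534, 0.464, -0.464]
ft_force: [-1.0, -0.6, -0.1]
width: 0.0004
```

Request:
send_rows(
  moves=[
    [[0, 0, 0, 0, 0, 0, -1], [0, 0, -1, 0, 0, 0, -1], [0, 0, -1, 0, 0, 0, -1], [0, 0, -1, 0, 0, 0, -1], [0, 0, 0, 0, 0, 0, -1]],
  ],
)

```text
time: 13.35
tool_pos: [0.5281, -0.1525, 0.0375]
tool_rot: [0.536, -0.532, -0.463, 0.465]
ft_force: [-0.7, 1.5, -0.6]
width: 0.0005
```

Request:
send_rows(
  moves=[
    [[0.2, -0.03, 0, 0, 0, 0, -1], [0.2, -0.03, 0, 0, 0, 0, -1], [0.2, -0.03, 0, 0, 0, 0, -1], [0.2, -0.03, 0, 0, 0, 0, -1], [0.2, -0.03, 0, 0, 0, 0, -1], [0.2, -0.03, 0, 0, 0, 0, -1], [0.2, -0.03, 0, 0, 0, 0, -1], [0.2, -0.03, 0, 0, 0, 0, -1], [0.2, -0.03, 0, 0, 0, 0, -1], [0.2, -0.03, 0, 0, 0, 0, -1]],
  ],
)

```text
time: 14.35
tool_pos: [0.5796, -0.162, 0.0405]
tool_rot: [0.535, -0.533, -0.463, 0.464]
ft_force: [-5.6, -2.3, 0.3]
width: 0.0007
```

```bash
python3 -c "
from h import *
look(save='pics/s9.png')"
```

```text
L gap 36.5 lat 93.0; R gap 41.6 lat -86.9; C gap 84.0 lat 4.3; centre [ 644.9 -102.5] size [ 90.7 178.5] yaw -9.67 rel -1.65 rear at TCP side: L [612. -28.] R [ 589. -162.]
tcp [ 0.5805 -0.1621  0.0408] F [-2.7 -0.8 -0.7] t 14.4
```

Request:
send_rows(
  moves=[
    [[-0.6, 0, 0, 0, 0, 0, -1], [-0.6, 0, 0, 0, 0, 0, -1], [0.15, 0.72, 0, 0, 0, 0, 1], [0.15, 0.72, 0, 0, 0, 0, 1], [0.15, 0.72, 0, 0, 0, 0, 1], [0.15, 0.72, 0, 0, 0, 0, 1], [0, 0, 0, 0, 0, 0, 1], [0, 0, 0, 0, 0, 0, 1], [0, 0, 0, 0, 0, 0, 1], [0, 0, 0, 0, 0, 0, 1]],
  ],
)

```text
time: 15.4
tool_pos: [0.5655, -0.0904, 0.0411]
tool_rot: [-0.534, 0.534, 0.464, -0.464]
ft_force: [-0.1, 0.2, -1.0]
width: 0.06
```

Request:
send_rows(
  moves=[
    [[0.2, -0.028, 0, 0, 0, 0, 1], [0.2, -0.028, 0, 0, 0, 0, 1], [0.2, -0.028, 0, 0, 0, 0, 1], [0.2, -0.028, 0, 0, 0, 0, 1], [0.2, -0.028, 0, 0, 0, 0, 1], [0.2, -0.028, 0, 0, 0, 0, 1], [0.2, -0.028, 0, 0, 0, 0, 1], [0.2, -0.028, 0, 0, 0, 0, 1], [0.2, -0.028, 0, 0, 0, 0, 1]],
  ],
)

```text
time: 16.3
tool_pos: [0.6088, -0.0956, 0.0407]
tool_rot: [0.535, -0.532, -0.463, 0.465]
ft_force: [-13.4, 1.4, 9.4]
width: 0.0929
```

```bash
python3 -c "
from h import *
look(save='pics/s10.png')"
```

```text
L gap 15.2 lat 95.1; R gap 15.0 lat -84.9; C gap 60.1 lat 5.1; centre [ 668.7 -105.1] size [ 77.5 179. ] yaw -7.95 rel 0.07 rear at TCP side: L [634. -32.] R [ 615. -166.]
tcp [ 0.6098 -0.0957  0.0408] F [-7.5  0.8  4.7] t 16.35
```

View pics/s10.png

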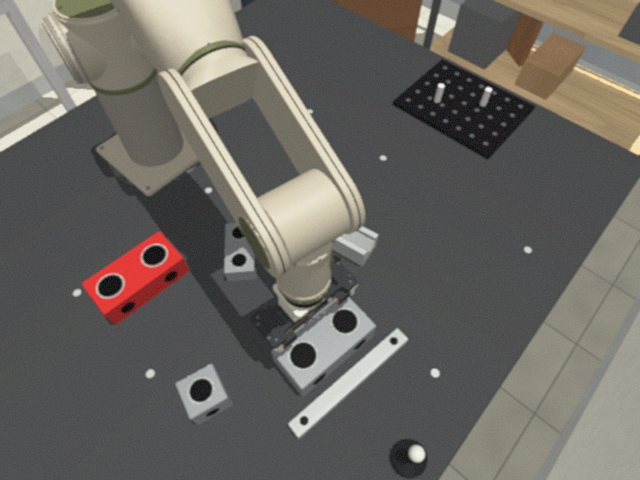

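The riser at (325,345) is now parallel to the bar, with both open fingers behind it and a gap of about 21 mm; the other blocks have not moved.

Request:
send_rows(
  moves=[
    [[0.2, -0.028, 0, 0, 0, 0, 1], [0.2, -0.028, 0, 0, 0, 0, 1], [0.2, -0.028, 0, 0, 0, 0, 1], [0.12, -0.017, 0, 0, 0, 0, 1], [0.06, -0.008, 0, 0, 0, 0, 1], [0.04, -0.006, 0, 0, 0, 0, 1]],
  ],
)

```text
time: 16.95
tool_pos: [0.6292, -0.0984, 0.0405]
tool_rot: [0.535, -0.532, -0.463, 0.465]
ft_force: [-11.5, 2.1, 7.2]
width: 0.0934
```

Request:
send_rows(
  moves=[
    [[0.04, -0.006, 0, 0, 0, 0, 1], [0.04, -0.006, 0, 0, 0, 0, 1], [0.04, -0.006, 0, 0, 0, 0, 1]],
  ],
)

```text
time: 17.25
tool_pos: [0.6297, -0.0984, 0.0406]
tool_rot: [0.537, -0.531, -0.461, 0.466]
ft_force: [-30.4, 5.2, 23.2]
width: 0.0929
```

Request:
send_rows(
  moves=[
    [[0.02, 0, 0, 0, 0, 0, 1], [-0.2, 0.028, 0, 0, 0, 0, 1], [-0.8, 0.11, 0, 0, 0, 0, 1], [-1, 0.14, 0, 0, 0, 0, 1], [-1, 0.14, 0, 0, 0, 0, 1], [-1, 0.14, 0.5, 0, 0, 0, 1], [0, 0, 1, 0, 0, 0, 1], [-1, 0, 1, 0, 0, 0, 1], [-1, 0, 1, 0, 0, 0, 1], [0, 0, 0, 0, 0, 0, 1]],
  ],
)

```text
time: 18.25
tool_pos: [0.4853, -0.0858, 0.1325]
tool_rot: [-0.532, 0.535, 0.465, -0.463]
ft_force: [1.5, -0.3, 0.4]
width: 0.093
```

```bash
python3 -c "
from h import *
look(save='pics/s11.png');look('top',save='pics/t11.png')
im=cv2.imread('pics/s11.png')[280:450,230:430];cv2.imwrite('pics/c11.png',cv2.resize(im,None,fx=3.5,fy=3.5,interpolation=2))"
```

```text
L gap 0.2 lat 95.0; R gap -0.1 lat -85.0; C gap 45.0 lat 5.0; centre [ 683.6 -107.3] size [ 89.8 179.3] yaw -7.93 rel 0.09 rear at TCP side: L [648. -34.] R [ 630. -168.]
tcp [ 0.4857 -0.0857  0.1309] F [ 0.6  0.3 -0.2] t 18.3
tcp [ 0.4855 -0.0855  0.1295] F [ 0.4  0.2 -0.6] t 18.35
```

View pics/c11.png

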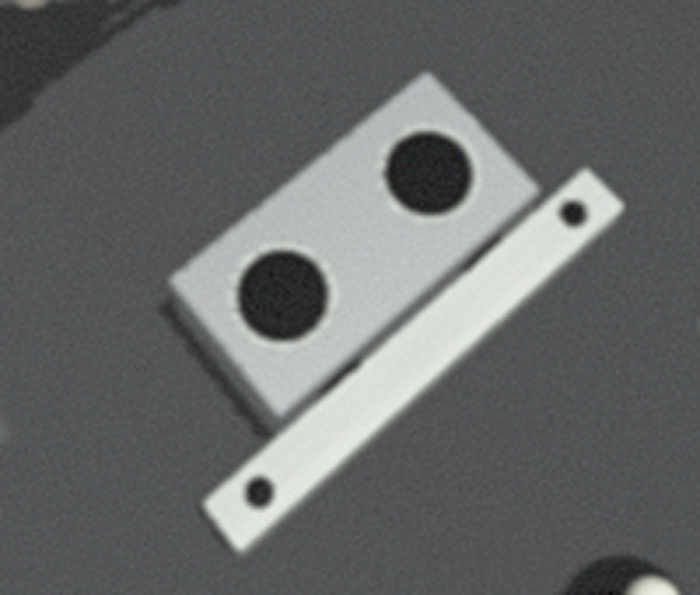

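View pics/t11.png

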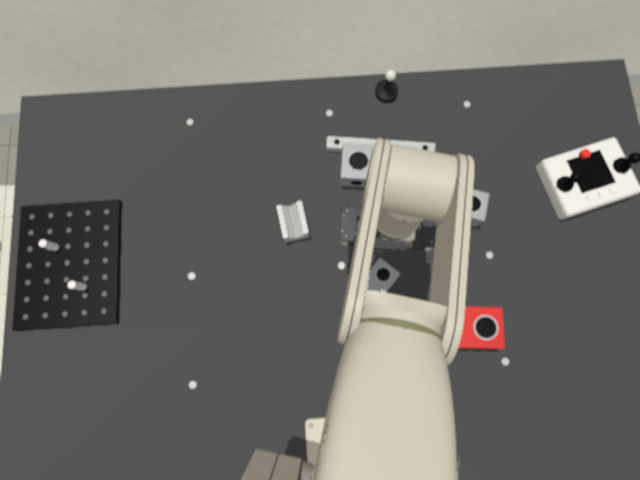

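The crop shows the riser flush along the bar and within its length. The top view shows the V-block (293,222), the short block (480,205) and the small block (383,274) where they were, with the arm clear.

```bash
python3 -c "
from h import *
print(job.hand_in())"
```

```text
the job is handed in; nothing more can be done
None
```

I walked the riser to the bar without lifting it and handed the job in after about 18 s of the 67 s allowed.

- **Walk:** I pushed the left end first until it was 33.5 mm ahead, then the right end to 33 mm ahead, then the left again to 33 mm ahead.
- **Squaring up:** I pushed the right end until the riser was nearly parallel. Then I pushed it from behind with both open fingers until it met the bar, where the contact force reached about 30 N.

**Last checks (scene camera):**
- The gap to the bar is 0.2 mm at the left end and -0.1 mm at the right, and the angle to the bar is 0.1°. The calibration is only good to about 2 mm, so the force build-up at contact is the firmer sign that it is flush.
- The riser's ends lie 95 mm left and 85 mm right of the bar's middle, inside its ±135 mm.
- The V-block, short block, red block and small look-alike look unmoved in the pictures. I did not measure them again, and the arm partly hid some of them in the last top view.
- The gripper was clear of everything at hand-in.

The top camera could not confirm the riser's final position because the arm blocked its view, so the final position rests on the scene camera alone.

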